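# Lay out the sample display on the spinner and pad

## Robot

A 6-joint arm with a two-finger parallel gripper is mounted at the origin on a cart in front of the work surface, level with it; the furniture and walls round the work are solid. World frame = base frame: x ahead of the robot, y to its left, z up, the work surface at z = 0. Lengths are in m, angles in rad, forces in N, time in s.
With the tool pointing down it reaches from about 0.425 to 0.95 m from the base axis. Payload 14.7 kg.
Tool frame: the origin (TCP) lies on the front face of the gripper's body, between the roots of the fingers; the fingertips stand 73 mm ahead of it and the grasp point (between the pads) lies 54 mm ahead of it (r.grasp_offset is the distance from the TCP to the grasp point, in m); z points along the fingers, y is the line along which they close (so a half turn about z gives the same grasp; the last joint's range is limited). The gripper opens to 85 mm and grips with 20 to 120 N. Pads are 22 mm wide; open, the fingers measure 114 mm over their backs; the gripper's body (76 mm by 85 mm) begins 54 mm behind the grasp point. The pads swing forward as they close: fully open they stand 13 mm farther back than shut.
Start: joints at [-1.301, 0.48, 1.596, -0, 1.065, -0.047], TCP at [0.203, -0.618, 0.304] pointing down, gripper open.
Joint ranges: [-2.75, 2.75], [-0.82, 2.05], [0.23, 2.67], [-1.56, 4.7], [0.09, 2.69], [-2.92, 2.92]. Speed limits (rad/s): [1.89, 1.89, 2.39, 3.01, 3.01, 3.01].

## Interface

Orientations are given as a rotation vector (axis times angle).
In Python, from cell import r gives the robot as it stands.
- The arm moves only by the tool drive_tool, never from a script. Its argument "commands" is a list of rows, each a list of 4 numbers: the shift along the tool's x, y, z in m, then the turn about the tool's z in rad. A call has 1 to 5 rows; each row shifts and turns the commanded pose from where the row before left it, along the tool's axes as they then stand; what a row does not reach is not made up. A row lasts 1/12 s, in which the tool goes at most 41.7 mm and 7.16 degrees, less where a joint would pass 70% of its speed; a pose out of reach is approached as far as the arm can. A call is refused whole if a number of a shift passes 0.0417 or a number of a turn 0.125, either way. A call with a gripper value outside its range is refused whole. "hand" is the finger opening in m, from 0 to 0.0854, set as the call begins (left out, the last holds). The fingers move at their own pace and stop on an object; the grip force is fixed at half the most. Time passes only in rows, so rows that do not move let the fingers close. It gives the time, the measured TCP pose, the force, the opening and the grip force at its end, in the units of the state.
- r.get_obs(): the state, without advancing time (a new reading comes with each control period).
- r.grab_frame(name): name is "scene" or "top" or "wrist"; returns a dict with "color" (400x640x3 uint8, blue, green, red), "range_z" (400x640 float32, m along the optical axis (not along the pixel's ray), 0 where there is no reading), "fx", "fy", "cx", "cy" (pixels), "position" and "attitude" of the camera in the world. Camera axes: x right, y down, z forward; pixel columns grow to the right and rows downward; lengths in m; the calibration is good to about 2 mm. A picture is of the moment at which its call begins.
- r.close_job(): hands the job in; it is judged then, once.
Trained networks look in a picture, given as the dict that the camera call returned (one of the last four; its "shot" number tells which), for a name from the list of things; names that differ only in an ending like _2 or _b are one class to them, and where a whole thing is asked for, a point or a joint stands for the part that bears it (a point fixed in the world has none). Each returns a list of dicts, best first, with "confidence" (0 to 1); they miss things now and then, are a little off and sometimes report something else, mostly with a low value. They report only what shows in the picture. A call takes as long as a camera call. They do not tell look-alikes from the thing itself.
- r.boxes_of(picture, target): "at" ([column, row] in pixels, amid what is visible of it).
- r.masks_of(picture, target): "pixels" (400x640 bool, what is visible of it) and "at" ([column, row] in pixels, amid what is visible of it).
- r.spot_point(picture, target): "at" ([column, row] in pixels: a listed point, or the origin of a listed thing).
The state is a dict: "clock": time; "joint_positions": joint angles; "joint_velocities": joint speeds; "joint_efforts": joint torques, N m; "eef_pos": TCP position; "ee_rot": TCP orientation; "ft_force": force on the tool from outside, world axes, zero at the start; "wrist_torque": the same for the moment, N m; "opening": finger opening in m; "grasp_force": force on a finger pad.
Only numpy, scipy, OpenCV 4.12 (cv2) and the standard library are available. Lean on these libraries where they do the work, as an engineer would, in place of code of your own. Each camera call takes 0.05 s, during which the arm holds its last target. There are 200 camera calls.

## Task

Lay out the display: on the white display spinner stand the red-lidded jar centred on the red mark, the black-lidded jar on the printed circle directly opposite it, and the white-lidded jar midway between the two, on the centre dot. Stand the pale grey tin in the middle of the green pad and lay the small pale stone the same way up as now on top of the tin, in its middle. The spinner turns freely: leave it at the angle where you find it, and do not disturb the dark stone or the blue-capped vial; leave everything upright, released and at rest.

Things in the scene. Friction and masses are not known exactly. Their poses are not given: they have to be found in the camera images.
- red_jar: Closed clear round jar of sand with a red screw lid, upright, 48 mm in diameter, 70 mm tall, 0.12 kg. Origin: centre of the underside, z up. It starts, like all loose things, on one of two flat bench mats whose tops are at z = 3.5 mm. Grip across it anywhere on its height.
- black_jar: Closed clear round jar of sand with a black screw lid, upright, 42 mm in diameter, 62 mm tall, 0.09 kg. Origin: centre of the underside, z up.
- white_jar: Closed clear round jar of grey grit with a white screw lid, upright, 34 mm in diameter, 50 mm tall, 0.06 kg. Origin: centre of the underside, z up.
- tin: Closed plain pale grey round tin with a flat lid, upright, 58 mm in diameter, 38 mm tall. Origin: centre of the underside, z up.
- pale_stone: Small pale beige stone lying on a mat, 21 mm along its x, 35 mm along its y, 13 mm high, 25 g. Origin: centre of the underside, z up. Grip it across its x (the 21 mm).
- spinner_disc: White disc of the display spinner, 250 mm across, 14 mm thick, turns almost freely. A dark dot marks its centre; a thin dark circle of 80 mm radius is printed round it. Origin: centre of its underside; flat top at z = 14 mm in its frame (28 mm above the mats). Its x axis points from the centre to the red mark, z up; the point straight across the centre from the mark is x = -80 mm.
- red_mark: Flat red dot, 28 mm in diameter, printed on the top of the disc, 80 mm from its centre; turns with the disc. Origin: centre of the dot, at the disc's top face.
- green_pad: Round flat green pad fixed on the mats, 76 mm in diameter, 3 mm thick. Origin: centre of its underside; its top is 3 mm above.
- dark_stone: Bystander, leave alone: dark grey stone, 32 mm along its x, 57 mm along its y, 20 mm high. Origin: centre of the underside.
- blue_vial: Bystander, leave alone: slim upright vial of white powder with a blue cap, 22 mm in diameter, 45 mm tall. Origin: centre of the underside.
There are look-alikes about, which are no part of the job. Of the things that look like the black_jar, the smaller one is meant.

How it is judged:
At the end, for the whole second after the job is handed in: Released, at rest, jars and tin upright: red jar within 13 mm of the red mark, white jar within 13 mm of the disc's centre, black jar within 15 mm along and across of the point across from the mark, tin within 13 mm of the pad's centre, stone flat (0.3 rad) on the tin within 15 mm of its middle (z of red_jar in the frame of spinner_disc between 0.01 and 0.018 m and angle between each of red_jar, black_jar, white_jar, tin's own z axis and vertical below 0.1 rad and linear speed of each of red_jar, black_jar, white_jar, tin, pale_stone below 0.02 m/s and z of black_jar in the frame of spinner_disc between 0.01 and 0.018 m and z of white_jar in the frame of spinner_disc between 0.01 and 0.018 m and horizontal distance between red_jar and red_mark below 0.013 m and horizontal distance between white_jar and spinner_disc below 0.013 m and x of black_jar in the frame of spinner_disc between -0.095 and -0.065 m and y of black_jar in the frame of spinner_disc between -0.015 and 0.015 m and horizontal distance between tin and green_pad below 0.013 m and z of tin in the frame of green_pad between 0.001 and 0.006 m and horizontal distance between pale_stone and tin below 0.015 m and z of pale_stone in the frame of tin between 0.033 and 0.045 m and angle between pale_stone's own z axis and vertical below 0.3 rad and angular speed of spinner_disc below 0.05 rad/s); the robot touches nothing.
It fails at once if the spinner is turned (the red mark shifts by more than 16 mm, about 11 degrees) (distance of red_mark from where it was at the start of the episode above 0.016 m).
It fails at once if the dark stone is moved by more than 20 mm (distance of dark_stone from where it was at the start of the episode above 0.02 m).
It fails at once if the blue-capped vial is moved by more than 20 mm or tipped (distance of blue_vial from where it was at the start of the episode above 0.02 m or angle between blue_vial's own z axis and vertical above 0.4 rad).
It also fails if it takes over 115 s, if anything falls off the work surface, if the arm or the gripper's body presses on something with over 40 N, if the wrist force passes 120 N, or if a joint passes its speed limit or range.

## Working session

There is one attempt and no reset: what is moved stays moved. The work goes in short steps, Python scripts to look and compute and a tool call to move; the robot and the scene stay as the last step left them, time stands still between calls to the robot, and variables do not carry over. Pictures are saved under pics/ and viewed, at most 14 in all, crops included, and the job is handed in when it is done.

Besides the shell and the picture viewer there is one more tool, called after "Request:" as name(argument=value, ...) on one line, values as JSON. drive_tool: Moves the arm, as the interface text tells. Its arguments: {"type":"object","properties":{"commands":{"type":"array"},"hand":{"type":"number"}},"required":["commands"]}

```bash
mkdir -p pics; ls; cat > h.py <<'E'
import numpy as np, cv2
from scipy.spatial.transform import Rotation as R
from cell import r
def Rm(a):
    a=np.array(a,float)
    return a if a.shape==(3,3) else (R.from_rotvec(a).as_matrix() if a.size==3 else R.from_quat(a).as_matrix())
def cloud(f):
    z=f["range_z"]; v,u=np.mgrid[:400,:640]
    p=np.stack([(u-f["cx"])/f["fx"]*z,(v-f["cy"])/f["fy"]*z,z],-1)
    w=p@Rm(f["attitude"]).T+np.array(f["position"]); w[z<=0]=np.nan
    return w
E
python3 - <<'E'
from h import *
for n in ("top","scene"):
    f=r.grab_frame(n); cv2.imwrite(f"pics/{n}0.png",f["color"]); print(n,f["position"],f["attitude"],f["fx"])
    w=cloud(f)
    for t in "red_jar black_jar white_jar tin pale_stone spinner_disc red_mark green_pad dark_stone blue_vial".split():
        for d in r.masks_of(f,t)[:4]:
            p=w[d["pixels"]]; p=p[~np.isnan(p[:,0])]
            top=p[p[:,2]>np.percentile(p[:,2],95)-.006]
            c,s,a=cv2.minAreaRect(top[:,:2].astype(np.float32)*1000)
            print(t,round(d["confidence"],2),np.round(d["at"]),len(p),"top",np.round(c),np.round(s),round(a),"z",np.round(np.median(top[:,2])*1000))
print(r.get_obs())
E
```

```text
pics
top [0.37656736 0.00723739 1.04554231] [-2.12181126  2.17211035 -0.14245361] 395.04398920010686
red_jar 0.96 [454. 231.] 404 top [ 432. -350.] [41. 40.] 66 z 72.0
black_jar 0.63 [255. 192.] 467 top [550. 167.] [45. 47.] 44 z 85.0
black_jar 0.61 [230. 166.] 306 top [625. 226.] [35. 36.] 58 z 65.0
white_jar 0.68 [397. 164.] 143 top [ 616. -202.] [26. 27.] 90 z 52.0
tin 0.58 [180. 238.] 485 top [434. 357.] [55. 57.] 42 z 41.0
pale_stone 0.46 [399. 206.] 76 top [ 506. -219.] [25. 16.] 26 z 12.0
spinner_disc 0.83 [325. 206.] 7011 top [512. -16.] [245. 245.] 11 z 31.0
spinner_disc 0.6 [217. 245.] 645 top [408. 266.] [74. 72.] 17 z 6.0
green_pad 0.7 [216. 244.] 669 top [409. 265.] [73. 73.] 33 z 6.0
dark_stone 0.7 [221. 203.] 157 top [527. 258.] [24. 35.] 61 z 19.0
dark_stone 0.22 [324. 175.] 97 top [593. -13.] [26. 27.] 89 z 32.0
blue_vial 0.45 [400. 237.] 101 top [ 424. -219.] [18. 18.] 89 z 47.0
scene [-0.26196625  0.68125582  1.02837159] [-1.06881483  2.3816763  -1.03339779] 439.85141267316874
red_jar 0.16 [334. 169.] 137 top [ 617. -200.] [29. 31.] 47 z 54.0
black_jar 0.65 [263. 2
[... 453 characters left out ...]
ck': 1.1, 'joint_positions': array([-1.30057512e+00,  4.80185736e-01,  1.59628805e+00, -1.22548755e-05,
        1.06510135e+00, -4.66244451e-02]), 'joint_velocities': array([-0.00023482,  0.00030163,  0.0015106 , -0.00010391,  0.00031593,
        0.00037476]), 'joint_efforts': array([-5.11449936e-03, -9.50515151e+01, -4.30644107e+01, -6.97315627e-04,
        1.68248327e-03,  1.66367101e-05]), 'eef_pos': array([ 0.20252299, -0.61764503,  0.30391028]), 'ee_rot': array([ 3.10223168e+00,  4.95627008e-01, -1.36652703e-05]), 'ft_force': array([-0.38978502, -0.6529724 ,  0.1474418 ]), 'wrist_torque': array([-0.05731601, -0.04419333, -0.01721053]), 'grasp_force': 0.0, 'opening': 0.08527195281728042}
```

```bash
python3 - <<'E'
import cv2
i=cv2.imread("pics/top0.png")[130:280,140:500]
cv2.imwrite("pics/top0c.png",cv2.resize(i,(800,333),interpolation=cv2.INTER_CUBIC))
E
```

```text
(no output)
```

View pics/top0c.png

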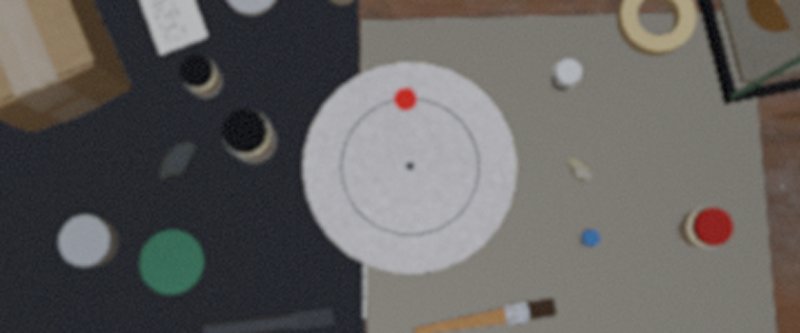

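View pics/scene0.png

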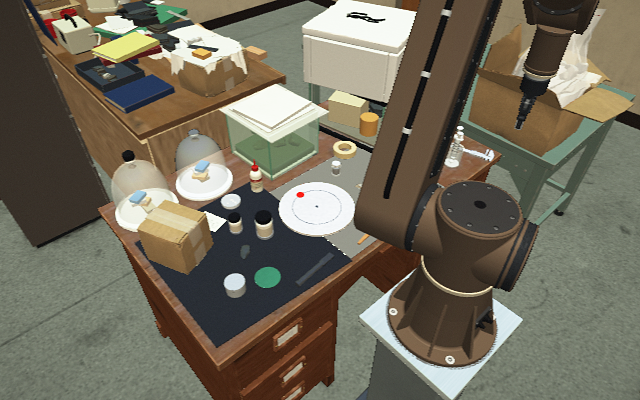

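The top view shows these things, in crop pixels:
- Two black-lidded jars, at (200,72) and (245,133), which are full-frame (230,166) and (255,192). The first measures 35 mm across the lid with its top at 65 mm, so it is the smaller one.
- Two pale discs, at (85,240) and (250,0). The first has a 57 mm top at z = 41 mm, which fits the tin.

I'll confirm both in one enlarged crop and refine the mark, disc and stone.

```bash
python3 - <<'E'
from h import *
f=r.grab_frame("top"); w=cloud(f); c=f["color"].astype(int)
g=r.grab_frame("scene")
a=cv2.resize(g["color"][180:310,195:295],(460,598),interpolation=cv2.INTER_CUBIC)
b=cv2.resize(f["color"][110:270,150:260],(330,480),interpolation=cv2.INTER_CUBIC)
o=np.zeros((598,790,3),np.uint8);o[:,:460]=a;o[:480,460:]=b;cv2.imwrite("pics/conf.png",o)
for nm,fr in(("top",f),("scene",g)):
    W=cloud(fr);c=fr["color"].astype(int);B,G,Rr=c[...,0],c[...,1],c[...,2]
    def fit(n,m):
        p=W[m]; 
        if len(p)<5: print(nm,n,len(p));return
        q,s=cv2.minEnclosingCircle(p[:,:2].astype(np.float32)*1000)
        print(nm,n,len(p),"mean",np.round(np.nanmean(p,0)*1000,1),"circ",np.round(q,1),round(s,1))
    near=lambda x,y,d:np.hypot(W[...,0]-x,W[...,1]-y)<d
    z=W[...,2]
    fit("mark",(Rr>G+70)&near(.593,-.013,.04)&(z<.06))
    fit("dot",(G<110)&near(.512,-.016,.02))
    fit("disc",(z>.022)&(z<.04)&near(.512,-.016,.135)&(G>100))
    fit("red",(z>.064)&near(.432,-.35,.04)); fit("black",(z>.057)&near(.625,.227,.04))
    fit("white",(z>.045)&near(.616,-.201,.04)); fit("tin",(z>.034)&near(.434,.358,.05))
    fit("pad",(G>Rr+25)&(G>B+10)&near(.409,.266,.06)); fit("vial",(z>.03)&near(.424,-.219,.03))
    p=W[(z>.008)&near(.506,-.219,.03)]
    if len(p)>5: print(nm,"stone",len(p),np.round(p.mean(0)*1000,1),cv2.minAreaRect(p[:,:2].astype(np.float32)*1000),np.round(np.degrees(np.arctan2(*np.linalg.eigh(np.cov(p[:,:2].T))[1][::-1,1]))))
    m=(z>.04)&near(.625,.227,.13); p=W[m]
    fit("boxmax",m&(z>.1))
E
```

```text
top mark 69 mean [593.2 -13.3  31.2] circ [592.9 -13.3] 11.9
top dot 4
top disc 7055 mean [511.  -17.3  30.5] circ [513.5 -17.3] 124.7
top red 248 mean [ 432.4 -349.6   72. ] circ [ 432.3 -350.2] 21.6
top black 176 mean [625.3 225.8  64.5] circ [626.  226.2] 19.6
top white 115 mean [ 616.  -202.7   51.8] circ [ 616.8 -202.4] 15.9
top tin 424 mean [434.6 356.9  41. ] circ [434.9 357.9] 29.4
top pad 668 mean [408.3 266.7   6. ] circ [408.5 267. ] 38.7
top vial 65 mean [ 423.6 -217.9   44.8] circ [ 423.9 -219.1] 10.5
top stone 52 [ 505.8 -219.2   11.5] ((506.684326171875, -220.2447052001953), (21.890783309936523, 20.38852310180664), 0.34483760595321655) -145.0
top boxmax 593 mean [631.3 337.2 135. ] circ [639.3 347.8] 45.0
scene mark 37 mean [592.8 -12.8  33.2] circ [593.6 -12.6] 14.7
scene dot 2
scene disc 3213 mean [505.3  -8.3  32.4] circ [513.7 -15.7] 128.2
scene red 0
scene black 104 mean [623.2 229.7  64.9] circ [625.5 228.9] 20.3
scene white 54 mean [ 613.7 -198.9   52.7] circ [ 614.6 -202.6] 19.3
scene tin 319 mean [432.8 361.1  41.4] circ [435.5 359.6] 30.9
scene pad 454 mean [408.2 268.    7.1] circ [409.1 267.7] 39.3
scene vial 0
scene stone 18 [ 508.5 -210.4   12.8] ((508.5738830566406, -210.0445098876953), (34.02960205078125, 15.845013618469238), 87.83782196044922) 89.0
scene boxmax 249 mean [622.1 339.4 135.1] circ [634.4 347.9] 38.2
```

View pics/conf.png

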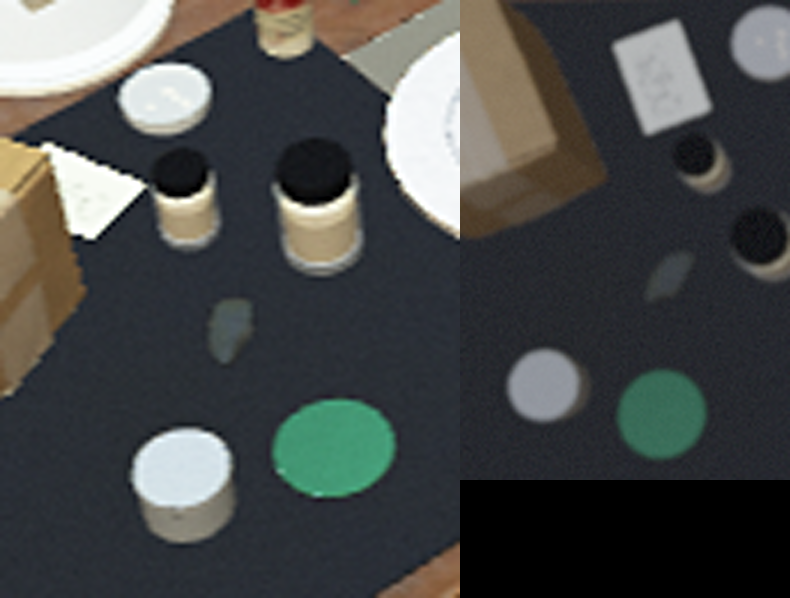

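Left pane: the small black jar is at (185,195) and the larger look-alike at (315,205). The plain tin is at (183,480), and the marked dish at (165,97) isn't the tin. Next I square the tool and go over the red jar.

Request:
drive_tool(commands=[[0,0,0,0.106],[0,0,0,0.106],[0,0,0,0.105],[0.023,-0.0268,0,0],[0.023,-0.0268,0,0]], hand=0.0854)

```text
clock: 1.62
eef_pos: [0.248, -0.5643, 0.3036]
ee_rot: [3.141, -0.006, -0.0]
ft_force: [0.1, 0.6, -0.3]
opening: 0.0856
grasp_force: 0.0
```

Request:
drive_tool(commands=[[0.023,-0.0268,0,0],[0.023,-0.0268,0,0],[0.023,-0.0268,0,0],[0.023,-0.0268,0,0],[0.023,-0.0268,0,0]])

```text
clock: 2.03
eef_pos: [0.3644, -0.4287, 0.3041]
ee_rot: [3.141, -0.001, 0.0]
ft_force: [1.2, -0.4, 0.6]
opening: 0.0855
grasp_force: 0.0
```

Request:
drive_tool(commands=[[0.023,-0.0268,0,0],[0.023,-0.0268,0,0],[0.023,-0.0268,0,0],[0,0,0,0],[0,0,0,0]])

```text
clock: 2.45
eef_pos: [0.4336, -0.3483, 0.304]
ee_rot: [3.141, 0.005, 0.0]
ft_force: [-0.2, -1.0, 0.4]
opening: 0.0851
grasp_force: 0.0
```

```bash
cat >> h.py <<'E'
def fit(W,m):
    p=W[m]; q,s=cv2.minEnclosingCircle(p[:,:2].astype(np.float32)*1000)
    return len(p),np.round(np.nanmean(p,0)*1000,1),np.round(q,1),round(s,1)
E
python3 - <<'E'
from h import *
f=r.grab_frame("wrist"); W=cloud(f); z=W[...,2]; cv2.imwrite("pics/w1.png",f["color"]); print(f["position"],f["attitude"])
print(fit(W,(z>.066)&(z<.08)&(np.hypot(W[...,0]-.432,W[...,1]+.35)<.04)))
print(r.get_obs()["eef_pos"])
E
```

```text
[ 0.51765984 -0.348147    0.37438106] [ 2.04640582 -2.03858747 -0.33743726]
(1570, array([ 434.5, -351.9,   73.6]), array([ 433.1, -352.1]), 22.1)
[ 0.43290493 -0.34934302  0.30397917]
```

View pics/w1.png

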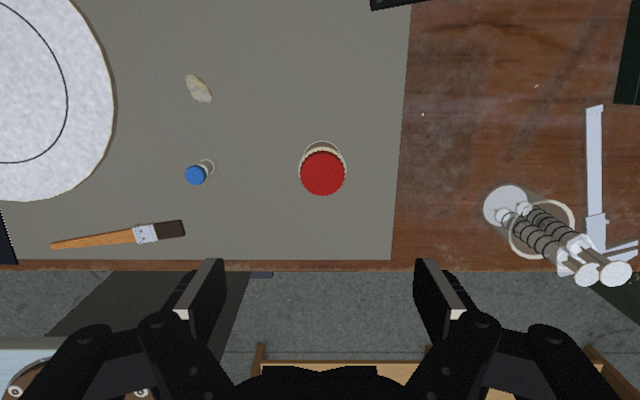

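The wrist view shows the red jar's lid at (322,172), at (433,-351) mm. The pale stone is at (197,88) and the vial at (197,174). Descending on the red jar.

Request:
drive_tool(commands=[[0,0.0015,0.035,0],[0,0,0.035,0],[0,0,0.035,0],[0,0,0.035,0],[0,0,0.03,0]])

```text
clock: 2.92
eef_pos: [0.4313, -0.3521, 0.132]
ee_rot: [-3.141, 0.003, 0.001]
ft_force: [1.2, -0.5, 0.2]
opening: 0.0853
grasp_force: 0.0
```

Request:
drive_tool(commands=[[0,0,0.02,0],[0,0,0.015,0],[0,0,0,0],[0,0,0,0]])

```text
clock: 3.25
eef_pos: [0.4317, -0.3519, 0.0985]
ee_rot: [-3.141, 0.002, 0.002]
ft_force: [-0.3, -0.3, 1.4]
opening: 0.0855
grasp_force: 0.0
```

Request:
drive_tool(commands=[[0,0,0,0],[0,0,0,0],[0,0,0,0],[0,0,0,0],[0,0,0,0]], hand=0.03)

```text
clock: 3.67
eef_pos: [0.433, -0.3517, 0.1003]
ee_rot: [3.14, -0.0, 0.002]
ft_force: [-2.6, -0.8, 11.4]
opening: 0.0472
grasp_force: 59.8
```

Request:
drive_tool(commands=[[0,0,0,0],[0,0,0,0],[0,0,0,0]])

```text
clock: 3.92
eef_pos: [0.4329, -0.3517, 0.1002]
ee_rot: [3.14, -0.0, 0.002]
ft_force: [-2.6, -0.6, 11.7]
opening: 0.0467
grasp_force: 59.9
```

Request:
drive_tool(commands=[[0,0,-0.02,0],[0,0,-0.03,0],[0,0,-0.03,0],[0,0,-0.03,0],[0.0134,-0.0282,0,0]])

```text
clock: 4.33
eef_pos: [0.4472, -0.3275, 0.2149]
ee_rot: [3.135, -0.004, 0.011]
ft_force: [2.4, -1.0, -0.4]
opening: 0.0467
grasp_force: 62.0
```

Request:
drive_tool(commands=[[0.0134,-0.0282,0,0],[0.0134,-0.0282,0,0],[0.0134,-0.0282,0,0],[0.0134,-0.0282,0,0],[0.0134,-0.0282,0,0]])

```text
clock: 4.75
eef_pos: [0.5135, -0.1806, 0.2097]
ee_rot: [3.141, -0.0, 0.002]
ft_force: [-0.4, -0.3, -1.1]
opening: 0.047
grasp_force: 62.0
```

Request:
drive_tool(commands=[[0.0134,-0.0282,0,0],[0.0134,-0.0282,0,0],[0.0134,-0.0282,0,0],[0.0134,-0.0282,0,0],[0.0134,-0.0282,0,0]])

```text
clock: 5.17
eef_pos: [0.5805, -0.0394, 0.2096]
ee_rot: [3.141, 0.0, 0.001]
ft_force: [0.2, -1.2, -1.2]
opening: 0.0466
grasp_force: 62.0
```

Request:
drive_tool(commands=[[0.0134,-0.0282,0,0],[0,0,0,0],[0,0,0,0]])

```text
clock: 5.42
eef_pos: [0.5939, -0.0112, 0.2094]
ee_rot: [3.142, 0.004, 0.001]
ft_force: [-0.7, 1.1, -1.3]
opening: 0.0471
grasp_force: 62.2
```

```bash
python3 - <<'E'
from h import *
f=r.grab_frame("wrist"); W=cloud(f); z=W[...,2]; cv2.imwrite("pics/w2.png",f["color"])
c=f["color"].astype(int);
print("mark",fit(W,(c[...,2]>c[...,1]+70)&(z<.05)&(z>.02)&(np.hypot(W[...,0]-.593,W[...,1]+.013)<.03)))
o=r.get_obs();print(o["eef_pos"],o["ee_rot"],o["opening"])
g=r.grab_frame("top");W=cloud(g);z=W[...,2];c=g["color"].astype(int)
E
```

```text
mark (764, array([596.5, -14.3,  32.7]), array([594.2, -14.2]), 14.1)
[ 0.5933818  -0.01224539  0.20926591] [3.14143553e+00 2.23158715e-03 4.43798292e-04] 0.047016965503121
```

View pics/w2.png

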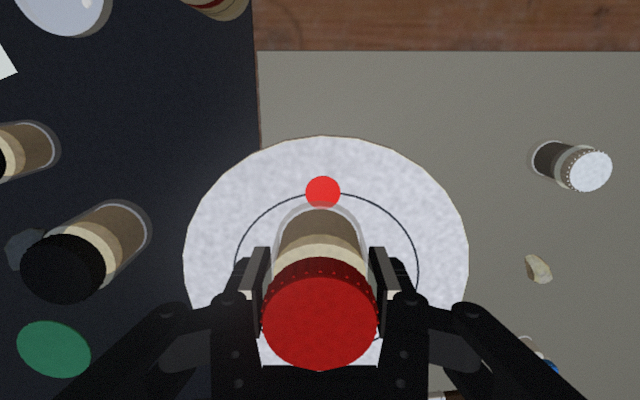

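The jar hangs upright over the mark, which shows at (322,190). Lowering and releasing.

Request:
drive_tool(commands=[[0,0,0.03,0],[0,0,0.025,0],[0,0,0.015,0],[0,0,0.007,0],[0,0,0.003,0]])

```text
clock: 5.93
eef_pos: [0.5926, -0.0137, 0.1282]
ee_rot: [-3.142, 0.002, 0.003]
ft_force: [-14.2, -1.3, 35.4]
opening: 0.047
grasp_force: 64.8
```

Request:
drive_tool(commands=[[0,0,0.001,0],[0,0,0,0],[0,0,0,0]])

```text
clock: 6.18
eef_pos: [0.5939, -0.0132, 0.1289]
ee_rot: [3.141, -0.001, 0.002]
ft_force: [0.3, 0.1, -1.4]
opening: 0.0472
grasp_force: 62.5
```

Request:
drive_tool(commands=[[0,0,0,0],[0,0,0,0],[0,0,0,0],[0,0,0,0]], hand=0.07)

```text
clock: 6.52
eef_pos: [0.5936, -0.0128, 0.1282]
ee_rot: [3.142, -0.0, 0.001]
ft_force: [0.0, -0.4, 1.1]
opening: 0.07
grasp_force: 0.0
```

Request:
drive_tool(commands=[[0,0,-0.01,0],[0,0,-0.03,0],[0,0,-0.035,0],[0,0,-0.035,0],[0,0,0,0]])

```text
clock: 6.93
eef_pos: [0.5961, -0.013, 0.245]
ee_rot: [3.141, -0.0, 0.014]
ft_force: [1.8, -0.4, 1.6]
opening: 0.0701
grasp_force: 0.0
```

```bash
cat >> h.py <<'E'
def near(W,x,y,d): return np.hypot(W[...,0]-x,W[...,1]-y)<d
E
python3 - <<'E'
from h import *
f=r.grab_frame("wrist"); W=cloud(f); z=W[...,2]; cv2.imwrite("pics/w3.png",f["color"])
print("red",fit(W,(z>.09)&(z<.11)&near(W,.593,-.013,.04)))
print("white",fit(W,(z>.045)&(z<.06)&near(W,.616,-.2,.04)))
c=f["color"].astype(int)
print("markpart",fit(W,(c[...,2]>c[...,1]+70)&(z<.037)&(z>.02)&near(W,.593,-.013,.03)))
o=r.get_obs();print(o["eef_pos"],o["ee_rot"],o["opening"])
E
```

```text
red (2898, array([596.3, -13.8, 101.3]), array([594.2, -13.7]), 22.0)
white (1290, array([ 618.5, -201.7,   53.2]), array([ 617.8, -203.4]), 15.9)
markpart (0, array([nan, nan, nan]), array([0., 0.]), 0.0)
[ 0.595257   -0.01288929  0.2423497 ] [ 3.14111015e+00 -2.24655055e-04  1.05476136e-02] 0.06976532203757639h.py:14: RuntimeWarning: Mean of empty slice
  return len(p),np.round(np.nanmean(p,0)*1000,1),np.round(q,1),round(s,1)
```

View pics/w3.png

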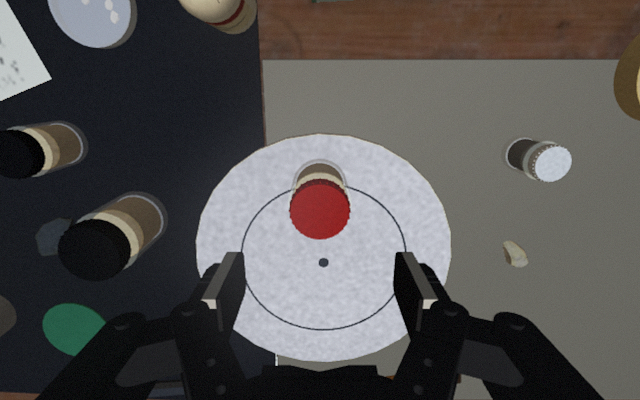

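The red jar stands on the disc with its lid at (320,210), covering the mark, and the centre dot is at (323,263). The white jar's lid is at (550,161).

Request:
drive_tool(commands=[[0.0039,0.0317,0,0],[0.0039,0.0317,0,0],[0.0039,0.0317,0,0],[0.0039,0.0317,0,0],[0.0039,0.0317,0,0]])

```text
clock: 7.4
eef_pos: [0.6125, -0.1727, 0.2378]
ee_rot: [-3.141, -0.0, 0.001]
ft_force: [1.5, -0.2, -0.0]
opening: 0.0699
grasp_force: 0.0
```

Request:
drive_tool(commands=[[0.0039,0.0317,0,0],[0,0,0.03,0],[0,0,0.035,0],[0,0,0.035,0],[0,0,0.028,0]])

```text
clock: 7.82
eef_pos: [0.6157, -0.203, 0.1075]
ee_rot: [-3.141, 0.001, 0.003]
ft_force: [-0.5, 0.0, -0.6]
opening: 0.0702
grasp_force: 0.0
```

Request:
drive_tool(commands=[[0,0,0.015,0],[0,0,0.005,0],[0,0,0,0],[0,0,0,0]])

```text
clock: 8.15
eef_pos: [0.6171, -0.2031, 0.0905]
ee_rot: [3.141, -0.0, 0.0]
ft_force: [0.0, 0.0, 0.9]
opening: 0.0696
grasp_force: 0.0
```

Request:
drive_tool(commands=[[0,0,0,0],[0,0,0,0],[0,0,0,0],[0,0,0,0],[0,0,0,0]], hand=0.02)

```text
clock: 8.57
eef_pos: [0.6174, -0.2032, 0.0913]
ee_rot: [3.141, -0.0, 0.003]
ft_force: [-1.5, 0.6, 10.5]
opening: 0.0325
grasp_force: 58.8
```

Request:
drive_tool(commands=[[0,0,0,0],[0,0,0,0],[0,0,0,0]])

```text
clock: 8.82
eef_pos: [0.6174, -0.2032, 0.0913]
ee_rot: [3.141, -0.0, 0.003]
ft_force: [-1.2, 1.3, 10.4]
opening: 0.0325
grasp_force: 58.8
```

Request:
drive_tool(commands=[[0,0,-0.02,0],[0,0,-0.03,0],[0,0,-0.03,0],[0,0,-0.03,0],[-0.0147,-0.0266,0,0]])

```text
clock: 9.23
eef_pos: [0.6069, -0.1804, 0.2066]
ee_rot: [3.137, -0.003, 0.018]
ft_force: [1.6, -0.4, 0.4]
opening: 0.0324
grasp_force: 59.6
```

Request:
drive_tool(commands=[[-0.0147,-0.0266,0,0],[-0.0147,-0.0266,0,0],[-0.0147,-0.0266,0,0],[-0.0147,-0.0266,0,0],[-0.0147,-0.0266,0,0]])

```text
clock: 9.65
eef_pos: [0.5278, -0.0424, 0.2006]
ee_rot: [3.141, -0.001, 0.002]
ft_force: [1.3, -0.5, 0.2]
opening: 0.0326
grasp_force: 59.7
```

Request:
drive_tool(commands=[[-0.0147,-0.0266,0,0],[0,0,0,0],[0,0,0.03,0],[0,0,0.025,0],[0,0,0.015,0]])

```text
clock: 10.07
eef_pos: [0.5136, -0.0165, 0.1289]
ee_rot: [3.142, 0.001, 0.0]
ft_force: [-0.8, -0.9, -0.9]
opening: 0.033
grasp_force: 59.8
```

Request:
drive_tool(commands=[[0,0,0.005,0],[0,0,0.002,0],[0,0,0.0015,0],[0,0,0.001,0],[0,0,0.001,0]])

```text
clock: 10.48
eef_pos: [0.5145, -0.0169, 0.1203]
ee_rot: [3.141, -0.0, 0.002]
ft_force: [0.6, 0.0, -1.4]
opening: 0.0326
grasp_force: 59.8
```

Request:
drive_tool(commands=[[0,0,0,0],[0,0,0,0]])

```text
clock: 10.65
eef_pos: [0.5142, -0.0169, 0.1199]
ee_rot: [3.142, -0.0, 0.001]
ft_force: [0.1, 0.3, -1.7]
opening: 0.0328
grasp_force: 59.8
```

Request:
drive_tool(commands=[[0,0,0.0005,0],[0,0,0,0],[0,0,0,0],[0,0,0,0]], hand=0.06)

```text
clock: 10.98
eef_pos: [0.514, -0.0168, 0.119]
ee_rot: [3.142, -0.0, 0.0]
ft_force: [0.2, -0.3, 0.5]
opening: 0.0601
grasp_force: 0.0
```

Request:
drive_tool(commands=[[0,0,-0.01,0],[0,0,-0.03,0],[0,0,-0.035,0],[0,0,-0.035,0],[0,0,-0.01,0]])

```text
clock: 11.4
eef_pos: [0.5155, -0.0169, 0.244]
ee_rot: [3.141, -0.0, 0.009]
ft_force: [1.0, -0.4, 0.4]
opening: 0.0603
grasp_force: 0.0
```

Request:
drive_tool(commands=[[0.014,-0.0305,0,0],[0.014,-0.0305,0,0],[0.014,-0.0305,0,0],[0.014,-0.0305,0,0],[0.014,-0.0305,0,0]])

```text
clock: 11.82
eef_pos: [0.5843, 0.1372, 0.2396]
ee_rot: [-3.142, 0.001, -0.001]
ft_force: [0.4, -0.1, -0.4]
opening: 0.0602
grasp_force: 0.0
```

Request:
drive_tool(commands=[[0.014,-0.0305,0,0],[0.014,-0.0305,0,0],[0.014,-0.0305,0,0],[0,0,0,0],[0,0,0,0]])

```text
clock: 12.23
eef_pos: [0.6261, 0.2288, 0.2389]
ee_rot: [-3.142, -0.003, -0.0]
ft_force: [-0.6, -0.1, -0.3]
opening: 0.0601
grasp_force: 0.0
```

```bash
python3 - <<'E'
from h import *
f=r.grab_frame("wrist"); W=cloud(f); z=W[...,2]; cv2.imwrite("pics/w4.png",f["color"])
print("black",fit(W,(z>.06)&(z<.075)&near(W,.625,.227,.04)))
o=r.get_obs();print(o["eef_pos"],o["ee_rot"],o["opening"])
f=r.grab_frame("top"); W=cloud(f); z=W[...,2];c=f["color"].astype(int)
print("white",fit(W,(z>.07)&near(W,.513,-.017,.03)));print("red",fit(W,(z>.09)&near(W,.593,-.013,.03)))
m=(z>.08)&(near(W,.6257,.2275,.12)); p=W[m]; d=np.hypot(p[:,0]-.6257,p[:,1]-.2275); i=d.argsort()[:5]; print(np.round(p[i],3))
E
```

```text
black (1727, array([628. , 226.1,  65.7]), array([626.8, 226.1]), 19.1)
[0.62560449 0.22757179 0.23888289] [ 3.14126553e+00  1.57372560e-03 -9.18628598e-04] 0.059967505846618835
white (122, array([513. , -16.7,  80. ]), array([513.1, -16.9]), 15.3)
red (242, array([592.5, -13.2, 100. ]), array([593.1, -13.5]), 21.6)
[[0.626 0.227 0.589]
 [0.625 0.228 0.588]
 [0.626 0.226 0.589]
 [0.625 0.229 0.589]
 [0.624 0.226 0.589]]
```

View pics/w4.png

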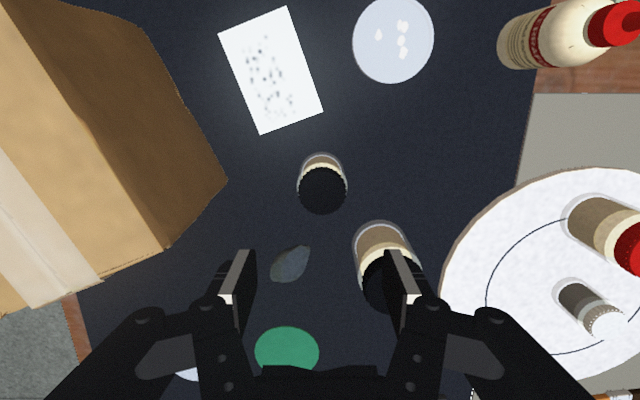

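Wrist view: the small black jar is at (322,188), with the box's near bottom corner at (228,180) and the larger jar at (388,265). I'll check the box clearance before descending.

```bash
python3 - <<'E'
from h import *
f=r.grab_frame("wrist"); W=cloud(f); z=W[...,2]
m=(z>.015)&(z<.2)&(W[...,1]>.255)&(W[...,0]>.53)&(f["range_z"]>.2); p=W[m]
for x in np.arange(.54,.76,.02):
    q=p[abs(p[:,0]-x)<.01]
    if len(q): print(round(x,2),len(q),np.round(q[q[:,1].argmin()],3))
E
```

```text
0.54 232 [0.537 0.255 0.022]
0.56 9 [0.57  0.427 0.137]
0.58 1 [0.571 0.427 0.137]
0.6 6 [0.598 0.355 0.135]
0.62 1120 [0.623 0.315 0.12 ]
0.64 2044 [0.63  0.318 0.086]
0.66 1992 [0.651 0.326 0.063]
0.68 1914 [0.67  0.334 0.06 ]
0.7 1809 [0.69  0.343 0.06 ]
0.72 1768 [0.71  0.352 0.047]
0.74 1655 [0.73  0.362 0.041]
```

The corner is 87 mm away, which is enough. Descending.

Request:
drive_tool(commands=[[0.0005,0.0005,0.03,0],[0,0,0.035,0],[0,0,0.035,0],[0,0,0.025,0],[0,0,0.015,0]])

```text
clock: 12.8
eef_pos: [0.6248, 0.2249, 0.0962]
ee_rot: [3.14, -0.003, -0.006]
ft_force: [-0.6, -0.4, -0.8]
opening: 0.0602
grasp_force: 0.0
```

Request:
drive_tool(commands=[[0,0,0.005,0],[0,0,0,0],[0,0,0,0]])

```text
clock: 13.05
eef_pos: [0.6269, 0.2262, 0.0949]
ee_rot: [-3.141, 0.001, -0.001]
ft_force: [0.3, -0.4, 0.8]
opening: 0.0597
grasp_force: 0.0
```

Request:
drive_tool(commands=[[0,0,0,0],[0,0,0,0],[0,0,0,0],[0,0,0,0],[0,0,0,0]], hand=0.025)

```text
clock: 13.47
eef_pos: [0.6273, 0.2268, 0.0958]
ee_rot: [-3.141, 0.0, -0.004]
ft_force: [-1.3, -2.3, 6.9]
opening: 0.0413
grasp_force: 60.0
```

Request:
drive_tool(commands=[[0,0,0,0],[0,0,0,0]])

```text
clock: 13.63
eef_pos: [0.6273, 0.2267, 0.0958]
ee_rot: [-3.141, 0.0, -0.004]
ft_force: [0.1, -2.0, 7.7]
opening: 0.041
grasp_force: 60.0
```

Request:
drive_tool(commands=[[0,0,-0.02,0],[0,0,-0.035,0],[0,0,-0.035,0],[0,0,-0.035,0],[0,0,-0.005,0]])

```text
clock: 14.05
eef_pos: [0.629, 0.2275, 0.2315]
ee_rot: [-3.139, 0.0, -0.014]
ft_force: [1.2, 0.3, 0.3]
opening: 0.0411
grasp_force: 60.7
```

Request:
drive_tool(commands=[[-0.0191,0.0247,0,0],[-0.0191,0.0247,0,0],[-0.0191,0.0247,0,0],[-0.0191,0.0247,0,0],[-0.0191,0.0247,0,0]])

```text
clock: 14.47
eef_pos: [0.5301, 0.1023, 0.2249]
ee_rot: [-3.141, -0.0, -0.003]
ft_force: [-0.2, -0.7, -0.8]
opening: 0.041
grasp_force: 60.8
```

Request:
drive_tool(commands=[[-0.0191,0.0247,0,0],[-0.0191,0.0247,0,0],[-0.0191,0.0247,0,0],[-0.0191,0.0247,0,0],[-0.0191,0.0247,0,0]])

```text
clock: 14.88
eef_pos: [0.4346, -0.0212, 0.2248]
ee_rot: [3.141, 0.0, 0.003]
ft_force: [1.3, -0.7, -0.4]
opening: 0.0405
grasp_force: 60.8
```

Request:
drive_tool(commands=[[0,0,0,0],[0,0,0.03,0],[0,0,0.03,0],[0,0,0.02,0],[0,0,0,0]])

```text
clock: 15.3
eef_pos: [0.4343, -0.0202, 0.1419]
ee_rot: [-3.141, 0.001, 0.005]
ft_force: [-1.9, -0.7, -0.7]
opening: 0.0412
grasp_force: 60.9
```

```bash
python3 - <<'E'
from h import *
o=r.get_obs();print(o["eef_pos"],o["ee_rot"],o["opening"],o["joint_positions"])
f=r.grab_frame("wrist"); cv2.imwrite("pics/w5.png",f["color"])
E
```

```text
[ 0.43432432 -0.02017217  0.14186062] [-3.14122613e+00  6.08975339e-04  4.74243633e-03] 0.04119328945483257 [-1.16164172e-01  4.58093515e-01  2.21764063e+00  2.44881730e-05
  4.68899695e-01  1.45499802e+00]
```

View pics/w5.png

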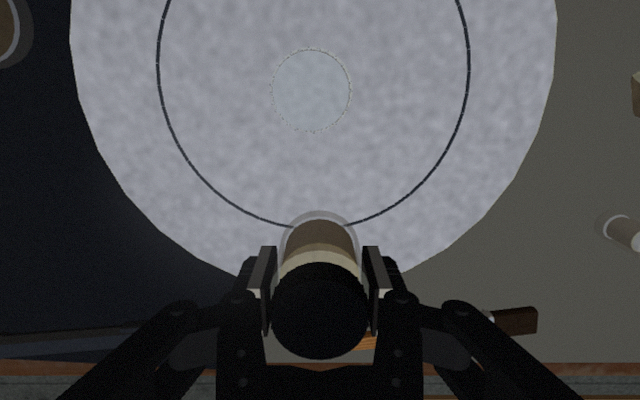

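The black jar is held upright at (320,310), over the printed circle. The white lid is at (312,90).

Request:
drive_tool(commands=[[0,0,0.008,0],[0,0,0.005,0],[0,0,0.003,0],[0,0,0.001,0],[0,0,0,0]])

```text
clock: 15.77
eef_pos: [0.4356, -0.0202, 0.1271]
ee_rot: [3.142, -0.0, 0.001]
ft_force: [0.0, -1.0, -0.6]
opening: 0.0407
grasp_force: 60.9
```

Request:
drive_tool(commands=[[0,0,0.001,0],[0,0,0.0005,0],[0,0,0.0005,0],[0,0,0,0],[0,0,0,0]])

```text
clock: 16.18
eef_pos: [0.4355, -0.0203, 0.1249]
ee_rot: [-3.142, 0.0, -0.0]
ft_force: [-0.2, -0.8, -1.4]
opening: 0.041
grasp_force: 60.9
```

Request:
drive_tool(commands=[[0,0,0.001,0],[0,0,0,0],[0,0,0,0]])

```text
clock: 16.43
eef_pos: [0.4354, -0.0203, 0.1238]
ee_rot: [-3.142, 0.0, 0.0]
ft_force: [-0.4, -0.9, -0.9]
opening: 0.0405
grasp_force: 60.9
```

Request:
drive_tool(commands=[[0,0,0,0],[0,0,0,0],[0,0,0,0],[0,0,0,0]], hand=0.065)

```text
clock: 16.77
eef_pos: [0.4355, -0.0203, 0.1239]
ee_rot: [3.142, -0.0, 0.0]
ft_force: [0.2, 0.4, -0.9]
opening: 0.065
grasp_force: 0.0
```

Request:
drive_tool(commands=[[0,0,-0.01,0],[0,0,-0.03,0],[0,0,-0.035,0],[0,0,-0.035,0],[0,0,-0.01,0]])

```text
clock: 17.18
eef_pos: [0.4368, -0.0204, 0.248]
ee_rot: [3.141, -0.0, 0.008]
ft_force: [2.1, -1.4, 1.0]
opening: 0.065
grasp_force: 0.0
```

Request:
drive_tool(commands=[[0,-0.0345,0,0],[0,-0.0345,0,0],[0,-0.0345,0,0],[0,-0.0345,0,0],[0,-0.0345,0,0]], hand=0.082)

```text
clock: 17.6
eef_pos: [0.4351, 0.1538, 0.2441]
ee_rot: [-3.141, 0.001, -0.001]
ft_force: [0.3, -0.8, 0.2]
opening: 0.0825
grasp_force: 0.0
```

Request:
drive_tool(commands=[[0,-0.0345,0,0],[0,-0.0345,0,0],[0,-0.0345,0,0],[0,-0.0345,0,0],[0,-0.0345,0,0]])

```text
clock: 18.02
eef_pos: [0.435, 0.3265, 0.2439]
ee_rot: [3.142, 0.0, -0.0]
ft_force: [0.6, 0.1, 0.1]
opening: 0.0818
grasp_force: 0.0
```

Request:
drive_tool(commands=[[0,-0.0345,0,0],[0,0,0,0],[0,0,0,0]])

```text
clock: 18.27
eef_pos: [0.435, 0.3607, 0.2436]
ee_rot: [3.142, 0.004, -0.0]
ft_force: [-0.8, -0.2, 0.5]
opening: 0.082
grasp_force: 0.0
```

```bash
python3 - <<'E'
from h import *
f=r.grab_frame("wrist"); W=cloud(f); z=W[...,2]; c=f["color"].astype(int)
print("tin",fit(W,(z>.036)&(z<.05)&near(W,.435,.359,.045)))
print("pad",fit(W,(c[...,1]>c[...,2]+25)&(z<.02)&near(W,.409,.267,.06)))
o=r.get_obs();print(o["eef_pos"],o["ee_rot"],o["opening"],o["joint_positions"])
f=r.grab_frame("top"); W=cloud(f); z=W[...,2];c=f["color"].astype(int)
print("white",fit(W,(z>.07)&near(W,.513,-.017,.03)));print("red",fit(W,(z>.09)&near(W,.593,-.013,.03)));print("black",fit(W,(z>.08)&near(W,.435,-.02,.03)))
cv2.imwrite("pics/t6.png",cv2.resize(f["color"][130:280,140:500],(800,333)))
E
```

```text
tin (3413, array([436.8, 357.5,  41.7]), array([435.5, 357.4]), 29.2)
pad (4376, array([411.7, 266.4,   6.9]), array([409.9, 265.3]), 39.0)
[0.43498643 0.35947649 0.24351992] [ 3.14099879e+00  2.04144069e-03 -1.01728449e-03] 0.08189420040755677 [ 6.36965910e-01  4.32054341e-01  1.85629085e+00 -1.22099823e-04
  8.54120850e-01  2.20654262e+00]
white (121, array([512.9, -16.9,  80.1]), array([513.4, -17.5]), 15.7)
red (244, array([592.4, -13.1,  99.9]), array([592.8, -13.5]), 21.7)
black (198, array([433.8, -20.5,  92.2]), array([433.7, -21.4]), 20.1)
```

View pics/t6.png

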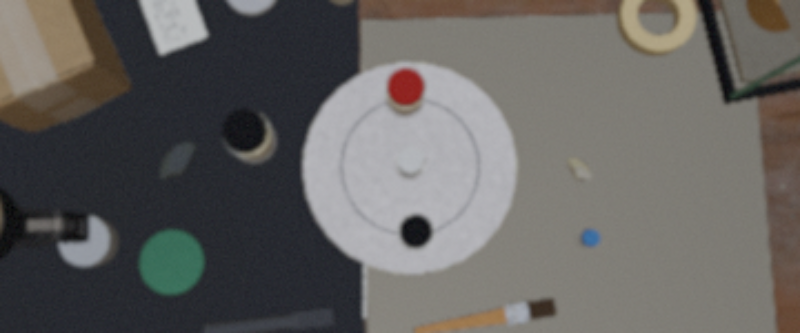

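The three jars stand in line on the disc at (405,85), (410,160) and (415,232), and the mark hasn't shifted. The pad is at (172,262) and the tin under the gripper at (85,240). Tin next.

Request:
drive_tool(commands=[[0,0.001,0.035,0],[0,0,0.035,0],[0,0,0.035,0],[0,0,0.03,0],[0,0,0.015,0]])

```text
clock: 18.78
eef_pos: [0.4344, 0.3558, 0.0909]
ee_rot: [3.139, -0.003, -0.005]
ft_force: [-0.8, -1.3, -0.7]
opening: 0.082
grasp_force: 0.0
```

Request:
drive_tool(commands=[[0,0,0.008,0],[0,0,0.002,0],[0,0,0,0]])

```text
clock: 19.03
eef_pos: [0.4358, 0.3577, 0.0842]
ee_rot: [3.141, -0.002, -0.0]
ft_force: [0.1, -0.7, -0.2]
opening: 0.0821
grasp_force: 0.0
```

Request:
drive_tool(commands=[[0,0,0,0],[0,0,0,0],[0,0,0,0],[0,0,0,0],[0,0,0,0]], hand=0.045)

```text
clock: 19.45
eef_pos: [0.4361, 0.3586, 0.0855]
ee_rot: [-3.14, 0.0, -0.003]
ft_force: [0.1, -2.3, 10.2]
opening: 0.0562
grasp_force: 61.6
```

Request:
drive_tool(commands=[[0,0,0,0],[0,0,0,0]])

```text
clock: 19.62
eef_pos: [0.4362, 0.3586, 0.0855]
ee_rot: [-3.14, 0.0, -0.003]
ft_force: [-1.6, -1.7, 11.0]
opening: 0.0566
grasp_force: 61.5
```

Request:
drive_tool(commands=[[0,0,-0.02,0],[0,0,-0.03,0],[-0.0065,0.023,0,0],[-0.0065,0.023,0,0],[-0.0065,0.023,0,0]])

```text
clock: 20.03
eef_pos: [0.4161, 0.289, 0.1354]
ee_rot: [-3.14, -0.001, -0.004]
ft_force: [0.6, -1.3, -1.2]
opening: 0.0564
grasp_force: 64.1
```

Request:
drive_tool(commands=[[-0.0065,0.023,0,0],[0,0,0,0],[0,0,0.02,0],[0,0,0.015,0],[0,0,0.005,0]])

```text
clock: 20.45
eef_pos: [0.4094, 0.2661, 0.0933]
ee_rot: [3.142, -0.001, -0.0]
ft_force: [-0.4, -0.4, -1.3]
opening: 0.0563
grasp_force: 64.1
```

Request:
drive_tool(commands=[[0,0,0.002,0],[0,0,0.001,0],[0,0,0.001,0],[0,0,0.0005,0],[0,0,0,0]])

```text
clock: 20.87
eef_pos: [0.4097, 0.2664, 0.0899]
ee_rot: [-3.141, 0.0, -0.001]
ft_force: [0.2, -0.2, -0.8]
opening: 0.0565
grasp_force: 64.1
```

Request:
drive_tool(commands=[[0,0,0.001,0],[0,0,0,0],[0,0,0,0]])

```text
clock: 21.12
eef_pos: [0.4097, 0.2664, 0.0886]
ee_rot: [-3.141, 0.0, -0.001]
ft_force: [0.1, 0.9, 2.9]
opening: 0.0569
grasp_force: 64.1
```

Request:
drive_tool(commands=[[0,0,0,0],[0,0,0,0],[0,0,0,0],[0,0,0,0]], hand=0.08)

```text
clock: 21.45
eef_pos: [0.4095, 0.2662, 0.0884]
ee_rot: [3.142, -0.0, -0.0]
ft_force: [-0.1, -0.3, -0.1]
opening: 0.0798
grasp_force: 0.0
```

Request:
drive_tool(commands=[[0,0,-0.01,0],[0,0,-0.03,0],[0,0,-0.035,0],[0,0,-0.035,0],[0,0,-0.02,0]])

```text
clock: 21.87
eef_pos: [0.41, 0.2665, 0.2222]
ee_rot: [-3.14, 0.0, -0.004]
ft_force: [0.5, 0.3, 0.4]
opening: 0.08
grasp_force: 0.0
```

Request:
drive_tool(commands=[[0.0069,0.0347,0,0],[0.0069,0.0347,0,0],[0.0069,0.0347,0,0],[0.0069,0.0347,0,0],[0.0069,0.0347,0,0]], hand=0.05)

```text
clock: 22.28
eef_pos: [0.4438, 0.0912, 0.2193]
ee_rot: [-3.141, -0.001, -0.001]
ft_force: [-0.2, -0.1, 0.4]
opening: 0.0503
grasp_force: 0.0
```

Request:
drive_tool(commands=[[0.0069,0.0347,0,0],[0.0069,0.0347,0,0],[0.0069,0.0347,0,0],[0.0069,0.0347,0,0],[0.0069,0.0347,0,0]])

```text
clock: 22.7
eef_pos: [0.4783, -0.0827, 0.2192]
ee_rot: [3.142, -0.001, 0.001]
ft_force: [1.5, 0.1, 0.3]
opening: 0.0502
grasp_force: 0.0
```

Request:
drive_tool(commands=[[0.0069,0.0347,0,0],[0.0069,0.0347,0,0],[0.0069,0.0347,0,0],[0.0069,0.0347,0,0],[0,0,0,0]])

```text
clock: 23.12
eef_pos: [0.5074, -0.2251, 0.2194]
ee_rot: [3.139, -0.005, 0.005]
ft_force: [-1.0, 0.2, -0.1]
opening: 0.0499
grasp_force: 0.0
```

```bash
python3 - <<'E'
from h import *
f=r.grab_frame("wrist"); W=cloud(f); z=W[...,2]; c=f["color"].astype(int); cv2.imwrite("pics/w7.png",f["color"])
for nm,m in (("h",(z>.0075)&near(W,.506,-.219,.04)),("mask",r.masks_of(f,"pale_stone")[0]["pixels"])):
    p=W[m]; p=p[~np.isnan(p[:,0])]; m2=p[:,2]; print(nm,len(p),np.round(p.mean(0)*1000,1),cv2.minAreaRect(p[:,:2].astype(np.float32)*1000))
    v=np.linalg.eigh(np.cov(p[:,:2].T))[1][:,1]; print("long axis deg",np.degrees(np.arctan2(v[1],v[0])), "zmax",m2.max())
o=r.get_obs();print(o["eef_pos"],o["ee_rot"],o["opening"],o["joint_positions"])
f=r.grab_frame("top"); W=cloud(f); z=W[...,2]
print("tin",fit(W,(z>.036)&near(W,.409,.266,.045)))
E
```

```text
h 19110 [ 518.8 -219.4  204.1] ((510.9463195800781, -217.94033813476562), (77.76983642578125, 31.114892959594727), 89.88838195800781)
long axis deg 93.48480459520101 zmax 0.23662984653138405
mask 602 [ 510.1 -220.5   11.3] ((509.5704040527344, -220.98838806152344), (33.02090835571289, 17.657146453857422), 27.197113037109375)
long axis deg -140.90109339082008 zmax 0.01727198243409983
[ 0.5057806  -0.22078044  0.2188301 ] [ 3.14157950e+00 -4.03683028e-03  2.24170825e-04] 0.05044702150914619 [-4.66544472e-01  4.49171698e-01  1.90632176e+00  7.71690177e-05
  7.85966916e-01  1.10676726e+00]
tin (0, array([nan, nan, nan]), array([0., 0.]), 0.0)h.py:14: RuntimeWarning: Mean of empty slice
  return len(p),np.round(np.nanmean(p,0)*1000,1),np.round(q,1),round(s,1)
```

View pics/w7.png

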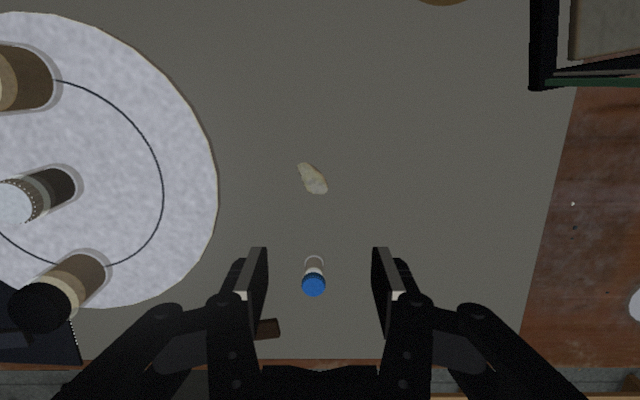

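The stone is at (313,178) and the vial at (313,276), with its long axis at about 33° in the world. The top camera gave no reading on the tin, so I check that with the scene camera while turning to align with the stone.

Request:
drive_tool(commands=[[0,0,0,-0.115],[0,0,0,-0.115],[0,0,0,-0.115],[0,0,0,-0.115],[0,0,0,-0.116]], hand=0.036)

```text
clock: 23.68
eef_pos: [0.5056, -0.2181, 0.2187]
ee_rot: [-3.009, -0.903, 0.001]
ft_force: [-0.5, -0.5, 0.5]
opening: 0.0358
grasp_force: 0.0
```

Request:
drive_tool(commands=[[0,0,0,0],[0,0,0,0]])

```text
clock: 23.85
eef_pos: [0.5058, -0.2185, 0.2187]
ee_rot: [-3.013, -0.888, 0.0]
ft_force: [0.1, -0.3, -0.9]
opening: 0.036
grasp_force: 0.0
```

```bash
python3 - <<'E'
from h import *
f=r.grab_frame("wrist")
ds=r.masks_of(f,"pale_stone"); W=cloud(f)
o=r.get_obs(); T=Rm(o["ee_rot"]); t=o["eef_pos"]
p=W[ds[0]["pixels"]]; p=p[~np.isnan(p[:,0])]; print(np.round(p.mean(0)*1000,1))
q=(p-t)@T*1000; print("tool",np.round(q.mean(0),1),"x",np.round(np.percentile(q[:,0],[1,99]),1),"y",np.round(np.percentile(q[:,1],[1,99]),1),cv2.minAreaRect(q[:,:2].astype(np.float32)))
for a in range(-30,31,6):
    y=q[:,:2]@[-np.sin(np.radians(a)),np.cos(np.radians(a))]; print(a,round(np.ptp(np.percentile(y,[1,99])),1),end="; ")
print(t,o["ee_rot"])
for n in("top","scene"):
    g=r.grab_frame(n); W=cloud(g); print(n,fit(W,(W[...,2]>.03)&(W[...,2]<.06)&near(W,.409,.266,.06)))
    cv2.imwrite(f"pics/{n}8.png",g["color"])
E
```

```text
[ 510.1 -219.4   11.1]
tool [  3.2   2.7 207.4] x [-13.5  18.4] y [-7.  11.8] ((2.2872142791748047, 2.409322738647461), (18.903242111206055, 34.063236236572266), 89.70426940917969)
-30 20.9; -24 19.9; -18 19.3; -12 18.7; -6 18.6; 0 18.7; 6 18.3; 12 19.0; 18 20.5; 24 22.2; 30 24.1; [ 0.50591618 -0.2189198   0.21857365] [-3.01358882e+00 -8.87221644e-01  8.48080204e-05]
top (0, array([nan, nan, nan]), array([0., 0.]), 0.0)
scene (317, array([404.9, 269.9,  43.6]), array([408.3, 268.3]), 29.8)h.py:14: RuntimeWarning: Mean of empty slice
  return len(p),np.round(np.nanmean(p,0)*1000,1),np.round(q,1),round(s,1)
```

From the scene camera the tin is centred on the pad at (408,268), with its lid at z = 44 mm. The stone is aligned with the tool, 2 mm off in x and y. Descending.

Request:
drive_tool(commands=[[0.002,0.0024,0.03,0],[0,0,0.035,0],[0,0,0.035,0],[0,0,0.02,0],[0,0,0.008,0]])

```text
clock: 24.47
eef_pos: [0.5075, -0.2198, 0.0875]
ee_rot: [-3.01, -0.889, 0.005]
ft_force: [-1.2, 0.6, 0.7]
opening: 0.0358
grasp_force: 0.0
```

Request:
drive_tool(commands=[[0,0,0.004,0],[0,0,0.003,0],[0,0,0.002,0],[0,0,0,0],[0,0,0,0]])

```text
clock: 24.88
eef_pos: [0.5095, -0.2208, 0.0824]
ee_rot: [3.011, 0.892, 0.002]
ft_force: [0.4, 0.1, -0.1]
opening: 0.0361
grasp_force: 0.0
```

Request:
drive_tool(commands=[[0,0,0.001,0],[0,0,0.001,0],[0,0,0,0]])

```text
clock: 25.13
eef_pos: [0.5091, -0.2206, 0.0796]
ee_rot: [3.012, 0.892, 0.0]
ft_force: [-0.4, 0.6, 0.6]
opening: 0.036
grasp_force: 0.0
```

Request:
drive_tool(commands=[[0,0,0,0],[0,0,0,0],[0,0,0,0],[0,0,0,0],[0,0,0,0]], hand=0.01)

```text
clock: 25.55
eef_pos: [0.509, -0.2205, 0.0797]
ee_rot: [3.012, 0.892, 0.0]
ft_force: [-1.3, 0.8, 6.4]
opening: 0.0151
grasp_force: 55.4
```

Request:
drive_tool(commands=[[0,0,0,0],[0,0,0,0]])

```text
clock: 25.72
eef_pos: [0.509, -0.2205, 0.0797]
ee_rot: [3.012, 0.892, 0.0]
ft_force: [-1.6, 1.5, 6.3]
opening: 0.0146
grasp_force: 55.4
```

Request:
drive_tool(commands=[[0,0,-0.01,0],[0,0,-0.03,0],[0,0,-0.035,0],[0,0,-0.035,0],[0,0,-0.035,0]])

```text
clock: 26.13
eef_pos: [0.5086, -0.2204, 0.2265]
ee_rot: [-3.012, -0.892, 0.0]
ft_force: [0.9, -0.6, -0.7]
opening: 0.0143
grasp_force: 54.1
```

Request:
drive_tool(commands=[[0,0,0,0.115],[0,0,0,0.115],[0,0,0,0.115],[0,0,0,0.115],[0,0,0,0.116]])

```text
clock: 26.55
eef_pos: [0.5089, -0.2205, 0.2252]
ee_rot: [3.141, -0.009, 0.001]
ft_force: [-0.5, 0.2, -1.0]
opening: 0.0143
grasp_force: 54.0
```

```bash
python3 - <<'E'
from h import *
f=r.grab_frame("wrist"); cv2.imwrite("pics/w9.png",cv2.resize(f["color"][180:400,170:470],(800,587)))
o=r.get_obs();print(o["eef_pos"],o["ee_rot"],o["opening"],o["grasp_force"])
ds=r.masks_of(f,"pale_stone"); W=cloud(f)
for d in ds[:2]:
    p=W[d["pixels"]];p=p[~np.isnan(p[:,0])];print(d["confidence"],d["at"],len(p),(np.round((p.mean(0)-o["eef_pos"])*1000,1)) if len(p) else"")
E
```

```text
[ 0.50884396 -0.22047328  0.22513835] [ 3.14133123e+00 -2.43159948e-02  5.06480143e-04] 0.01457420755533972 54.03910863969941
0.74 [318.3, 256.4] 1733 [  4.3  -0.4 -68.8]
```

View pics/w9.png

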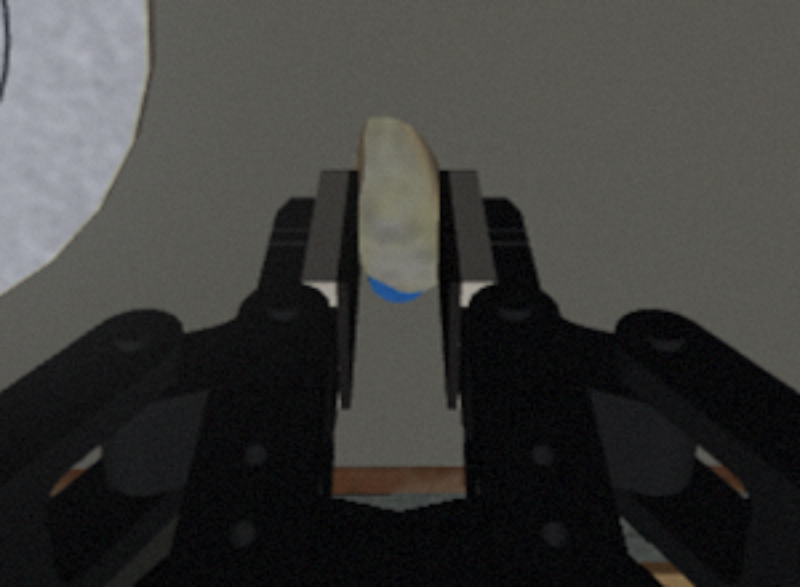

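The stone is held between the fingertips at crop (400,205), with the blue cap behind it. The opening is narrower than I expected, so I check its tilt from the depth.

```bash
python3 - <<'E'
from h import *
f=r.grab_frame("wrist"); o=r.get_obs()
d=r.masks_of(f,"pale_stone")[0]; W=cloud(f); p=W[d["pixels"]];p=(p[~np.isnan(p[:,0])]-o["eef_pos"])*1000
p=p[(p[:,2]<-50)&(p[:,2]>-90)]
print(np.round(np.percentile(p,[1,50,99],axis=0),1),cv2.minAreaRect(p[:,:2].astype(np.float32)))
for a in range(-16,28,4):
    q=p[abs(p[:,0]-a)<2]
    if len(q)>5: print(a,len(q),"y",np.round(np.percentile(q[:,1],[2,98]),1),"zmax/med/min",np.round(np.percentile(q[:,2],[98,50,2]),1), "z vs y",[round(float(np.median(q[abs(q[:,1]-b)<2,2])),1) if (abs(q[:,1]-b)<2).sum()>2 else None for b in(-8,-4,0,4,8)])
E
```

```text
[[-14.3  -7.5 -75.4]
 [  5.6  -0.2 -68.1]
 [ 17.8   6.6 -63. ]] ((1.4222030639648438, 0.0069484710693359375), (34.79584884643555, 15.305351257324219), 0.13303057849407196)
-16 20 y [-7.  -0.9] zmax/med/min [-69.8 -70.7 -71.8] z vs y [-71.4, -70.7, -70.0, None, None]
-12 101 y [-7.6  3.3] zmax/med/min [-67.6 -68.8 -70.5] z vs y [-69.5, -69.0, -68.5, -67.9, None]
-8 172 y [-7.6  6.4] zmax/med/min [-65.9 -67.6 -69.5] z vs y [-68.9, -67.9, -67.2, -66.9, -67.9]
-4 171 y [-7.5  6.5] zmax/med/min [-64.5 -66.4 -69.7] z vs y [-69.2, -67.0, -65.8, -65.9, -67.0]
0 190 y [-7.5  6.4] zmax/med/min [-63.  -65.3 -69.6] z vs y [-68.7, -66.0, -64.0, -64.6, -66.2]
4 259 y [-7.4  6.3] zmax/med/min [-62.5 -64.9 -69.6] z vs y [-69.0, -66.3, -64.2, -64.4, -65.3]
8 338 y [-7.4  6.5] zmax/med/min [-64.7 -67.8 -73.4] z vs y [-70.7, -68.3, -67.3, -67.2, -70.7]
12 293 y [-6.5  7.1] zmax/med/min [-68.  -70.8 -74.7] z vs y [-73.1, -71.6, -70.5, -70.3, -73.5]
16 209 y [-4.   6.1] zmax/med/min [-71.1 -73.5 -75.8] z vs y [None, -73.8, -73.5, -73.2, -74.5]
20 15 y [0.5 5.4] zmax/med/min [-73.8 -74.6 -75.6] z vs y [None, None, -74.6, -74.6, None]
```

The stone is level: its top is at -62.5 mm and its bottom at about -75.5 mm from the TCP, and its centre is 1.5 mm ahead in x. Carrying it to the tin.

Request:
drive_tool(commands=[[-0.0072,-0.0348,0,0],[-0.0072,-0.0348,0,0],[-0.0072,-0.0348,0,0],[-0.0072,-0.0348,0,0],[-0.0072,-0.0348,0,0]])

```text
clock: 27.17
eef_pos: [0.4724, -0.0452, 0.2246]
ee_rot: [-3.142, -0.006, -0.0]
ft_force: [0.4, -0.7, 0.1]
opening: 0.0144
grasp_force: 54.1
```

Request:
drive_tool(commands=[[-0.0072,-0.0348,0,0],[-0.0072,-0.0348,0,0],[-0.0072,-0.0348,0,0],[-0.0072,-0.0348,0,0],[-0.0072,-0.0348,0,0]])

```text
clock: 27.58
eef_pos: [0.4364, 0.129, 0.2247]
ee_rot: [-3.142, -0.006, -0.001]
ft_force: [0.9, 0.8, 0.0]
opening: 0.0146
grasp_force: 54.1
```

Request:
drive_tool(commands=[[-0.0072,-0.0348,0,0],[-0.0072,-0.0348,0,0],[-0.0072,-0.0348,0,0],[-0.0072,-0.0348,0,0],[0,0,0,0]])

```text
clock: 28.0
eef_pos: [0.4075, 0.2716, 0.2248]
ee_rot: [-3.14, -0.011, -0.002]
ft_force: [-0.5, -1.9, 0.2]
opening: 0.0145
grasp_force: 54.2
```

Request:
drive_tool(commands=[[0,0,0.03,0],[0,0,0.03,0],[0,0,0.02,0],[0,0,0.008,0],[0,0,0,0]])

```text
clock: 28.42
eef_pos: [0.4075, 0.2662, 0.1351]
ee_rot: [3.14, 0.004, -0.004]
ft_force: [-0.2, -0.2, -0.2]
opening: 0.0142
grasp_force: 54.2
```

```bash
python3 - <<'E'
from h import *
o=r.get_obs();print(o["eef_pos"],o["ee_rot"],o["opening"],o["grasp_force"])
f=r.grab_frame("wrist"); W=cloud(f); z=W[...,2]; print("tin",fit(W,(z>.040)&(z<.048)&near(W,.409,.267,.045)))
g=r.grab_frame("scene"); W=cloud(g); z=W[...,2]; print("tin",fit(W,(z>.03)&(z<.06)&near(W,.409,.267,.045)))
cv2.imwrite("pics/w10.png",f["color"])
E
```

```text
[0.40751244 0.26619931 0.13506368] [ 3.14006059  0.00350643 -0.00427167] 0.01417996625189504 54.1790636832593
tin (4833, array([420.2, 265.7,  44.7]), array([409. , 265.8]), 29.3)
tin (241, array([399.2, 273.7,  43.5]), array([405.5, 268.1]), 30.5)
```

View pics/w10.png

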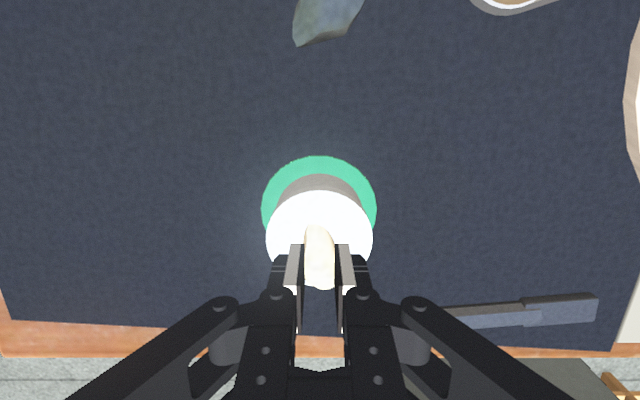

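The stone at (320,250) is over the tin lid at (320,240), and the tin is centred on the pad. Lowering gently.

Request:
drive_tool(commands=[[0,0,0.006,0],[0,0,0.004,0],[0,0,0.002,0],[0,0,0.001,0],[0,0,0,0]])

```text
clock: 28.93
eef_pos: [0.4083, 0.2667, 0.1234]
ee_rot: [-3.142, 0.0, 0.0]
ft_force: [-0.1, -0.2, -0.8]
opening: 0.0145
grasp_force: 54.2
```

Request:
drive_tool(commands=[[0,0,0.001,0],[0,0,0,0],[0,0,0,0]])

```text
clock: 29.18
eef_pos: [0.4083, 0.2667, 0.1225]
ee_rot: [-3.142, 0.0, -0.0]
ft_force: [-0.8, 0.4, -0.3]
opening: 0.0146
grasp_force: 54.2
```

Request:
drive_tool(commands=[[0,0,0.001,0],[0,0,0.0005,0],[0,0,0,0],[0,0,0,0]])

```text
clock: 29.52
eef_pos: [0.4084, 0.2668, 0.1212]
ee_rot: [-3.141, 0.0, -0.001]
ft_force: [-0.6, -0.5, 9.0]
opening: 0.0144
grasp_force: 57.3
```

Request:
drive_tool(commands=[[0,0,0,0],[0,0,0,0],[0,0,0,0],[0,0,0,0]], hand=0.04)

```text
clock: 29.85
eef_pos: [0.4082, 0.2667, 0.1208]
ee_rot: [3.142, -0.0, -0.0]
ft_force: [-0.4, -0.5, 0.3]
opening: 0.04
grasp_force: 0.0
```

Request:
drive_tool(commands=[[0,0,-0.01,0],[0,0,-0.03,0],[0,0,-0.035,0],[0,0,-0.035,0],[0,0,0,0]])

```text
clock: 30.27
eef_pos: [0.4103, 0.2679, 0.237]
ee_rot: [-3.138, 0.0, -0.011]
ft_force: [1.5, 1.3, 1.8]
opening: 0.0395
grasp_force: 0.0
```

```bash
python3 - <<'E'
from h import *
f=r.grab_frame("wrist"); W=cloud(f); z=W[...,2]; print("tin",fit(W,(z>.040)&(z<.048)&near(W,.409,.267,.045)))
d=r.masks_of(f,"pale_stone")[0]; p=W[d["pixels"]]; p=p[~np.isnan(p[:,0])]; print("stone",d["confidence"],np.round(np.percentile(p,[2,50,98],axis=0)*1000,1))
c=f["color"].astype(int); print("pad",fit(W,(c[...,1]>c[...,2]+25)&(z<.02)&near(W,.409,.267,.06)))
cv2.imwrite("pics/w11.png",f["color"])
g=r.grab_frame("top"); W=cloud(g); z=W[...,2]
for n,h,x,y in(("white",.07,.513,-.017),("red",.09,.593,-.013),("black",.08,.435,-.02),("vial",.03,.424,-.219)): print(n,fit(W,(z>h)&near(W,x,y,.03)))
print(r.get_obs()["eef_pos"])
E
```

```text
tin (2932, array([410.8, 265.5,  44.8]), array([408.8, 265.6]), 29.2)
stone 0.93 [[395.6 257.6  45.8]
 [411.2 265.9  53. ]
 [425.  275.   57.8]]
pad (1426, array([429.1, 267.3,   6.7]), array([410.2, 266.4]), 38.2)
white (127, array([512.5, -16.5,  79.9]), array([512.1, -17. ]), 16.1)
red (243, array([592.5, -13.2,  99.9]), array([593. , -13.7]), 21.6)
black (191, array([434. , -20.7,  92.5]), array([434.1, -21.1]), 18.8)
vial (64, array([ 423.8, -218. ,   44.7]), array([ 423.9, -219.1]), 10.5)
[0.40824717 0.26667351 0.23160746]
```

View pics/w11.png

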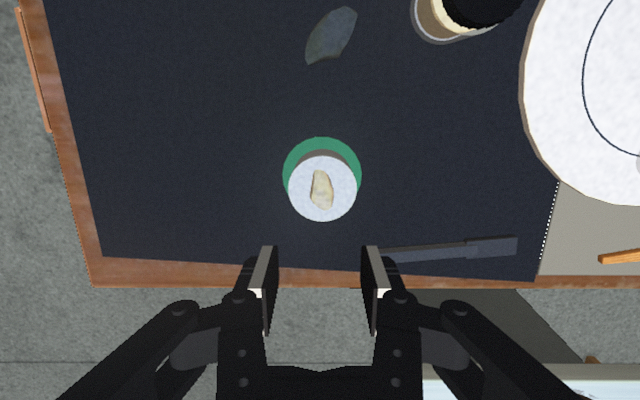

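The stone lies flat in the middle of the tin lid at (321,188), the tin is centred on the pad, and the jars, vial and dark stone are where they should be. Handing in.

```bash
python3 -c "
from cell import r
print(r.close_job())"
```

```text
the job is handed in; nothing more can be done
None
```

The display is laid out and handed in at about 30 s of the 115 s; in the last camera check every placed item was within about 3 mm of its target and the vial unmoved, but the hand-in returned no verdict.

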